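Repack the cardboard-prop kit caddy

ROBOT

A 6-joint arm with a two-finger parallel gripper is mounted at the origin on the work surface. World frame = base frame: x ahead of the robot, y to its left, z up, the work surface at z = 0. Lengths are in m, angles in rad, forces in N, time in s.
With the tool pointing down it reaches from about 0.225 to 0.875 m from the base axis. Payload 3.4 kg.
Tool frame: the origin (TCP) lies on the centre line of the jaws, within the pads' length; the fingertips stand 14 mm ahead of it and the grasp point (between the pads) lies 5 mm behind it; z points along the fingers, y is the line along which they close (so a half turn about z gives the same grasp; the last joint's range is limited). The gripper opens to 85 mm and grips with 20 to 120 N. Pads are 22 mm wide; open, the fingers measure 114 mm over their backs; the gripper's body (76 mm by 85 mm) begins 54 mm behind the grasp point. The pads swing forward as they close: fully open they stand 13 mm farther back than shut.
Start: joints at [-1.361, 0.276, 1.505, -0, 1.361, -0.121], TCP at [0.187, -0.544, 0.245] pointing down, gripper open.
Joint ranges: [-2.89, 2.89], [-0.75, 2.08], [0.22, 2.7], [-1.18, 4.32], [0.11, 2.71], [-2.7, 2.7]. Speed limits (rad/s): [2.57, 2.57, 3.14, 3.14, 3.14, 3.14].

INTERFACE

Orientations are given as a unit quaternion [w, x, y, z].
In Python, from rig import manip, eyes gives the robot as it stands.
- The arm moves only by the shell command python3 -m creep 'ROWS' [FORCE]. ROWS is JSON, a list of rows, each a list of 5 numbers: the opening, from 0 (shut) to 1 (fully open), then the shift along the tool's x, y, z normalised to -1 to 1, where 1 is 0.5 m, then the turn about the tool's z normalised to -1 to 1, where 1 is 360 degrees. In form: [[fingers, dx, dy, dz, spin], ...]. A call has 1 to 10 rows; each row is the pose to reach, as a shift and turn from the pose commanded when the call began, along the tool's axes at that moment, turning the shorter way round; what a row does not reach only later rows make up. A row lasts 1/10 s, in which the tool goes at most 50 mm and 8.59 degrees, less where a joint would pass 70% of its speed; a pose out of reach is approached as far as the arm can. A call with a number of a shift or a turn outside -1 to 1 is refused whole. A call with a gripper value outside its range is refused whole. The fingers move at their own pace and stop on an object; FORCE is the grip in N (left out, the last holds). Time passes only in rows, so rows that repeat a pose let the fingers close. It gives the time, the measured TCP pose, the force, the opening and the grip force at its end, in the units of the state.
- manip.get_state(): the state, without advancing time (a new reading comes with each control period).
- eyes.get_image(name): name is "scene" or "top" or "wrist"; returns a dict with "frame" (420x560x3 uint8, red, green, blue), "fx", "fy", "cx", "cy" (pixels), "R" (3x3) and "t" (3): a world point X has camera coordinates R X + t. Camera axes: x right, y down, z forward; pixel columns grow to the right and rows downward; lengths in m; the calibration is good to about 2 mm. A picture is of the moment at which its call begins. There is no depth.
- manip.sign_off(): hands the job in; it is judged then, once.
Trained networks look in the newest picture that a camera, given by its name, has taken for a name from the list of things; names that differ only in an ending like _2 or _b are one class to them, and where a whole thing is asked for, a point or a joint stands for the part that bears it (a point fixed in the world has none). Each returns a list of dicts, best first, with "confidence" (0 to 1); they miss things now and then, are a little off and sometimes report something else, mostly with a low value. They report only what shows in the picture. A call takes as long as a camera call.
- eyes.regions_of(camera, label): "mask" (420x560 bool, what is visible of it) and "bbox" ([left, top, right, bottom] in pixels, round what is visible of it).
- eyes.place_of(camera, label): "centre" ([column, row] in pixels: a listed point, or the origin of a listed thing).
The state is a dict: "clock": time; "qpos": joint angles; "qd": joint speeds; "effort": joint torques, N m; "position": TCP position; "ee_rot": TCP orientation; "contact_force": force on the tool from outside, world axes, zero at the start; "moment": the same for the moment, N m; "width": finger opening in m; "gripper_force": force on a finger pad.
Only numpy, scipy, OpenCV 4.12 (cv2) and the standard library are available. Lean on these libraries where they do the work, as an engineer would, in place of code of your own. Each camera call takes 0.05 s, during which the arm holds its last target. There are 200 camera calls.

TASK

Pack up the kit: into the black caddy put the full roll of silver tape over the spindle, the capped glue stick standing in the round cup, the cork sanding block flat in the square bin and the folded pocket knife flat in the long slot. Each must sit right down on its own module, let go and at rest. Leave the nearly used-up small roll of tape and the short, empty, capless glue stick where they are on the table.

Things in the scene. Friction and masses are not known exactly. Their poses are not given: they have to be found in the camera images.
- roll: Full roll of silver tape on a cardboard core, lying flat on the table: outer diameter 58 mm, hole 32 mm, 24 mm high. Origin: centre of the underside, z up. Goes on the spindle. (Other clutter, up to 60 mm tall, lies about, none within 70 mm of the centre of a listed thing; boxes up to 180 mm stand along the far and side edges.)
- glue: Capped glue stick standing upright on the table: round white barrel of 30 mm diameter up to 62 mm, above it a grey cap of 27 mm diameter; 95 mm tall. Origin: centre of the underside, z up. To be packed in the cup.
- block: Cork sanding block, 60 mm (its x) x 40 mm (its y) x 30 mm high, lying on its reddish abrasive face. Origin: centre of the underside, z up. To be packed in the bin, either way round.
- knife: Folded pocket knife, dark steel with a bright thumb slide on top, 78 mm long (its x) x 26 mm wide (its y) x 18 mm high, lying flat. Origin: centre of the underside, z up. To be packed in the slot, either end first.
- spent_roll: Nearly used-up roll of the same tape, lying flat: outer diameter only 42 mm, hole 32 mm, 24 mm high. Origin: centre of the underside. Look-alike: stays where it is.
- empty_glue: Empty glue stick without cap, standing upright: white barrel of 30 mm diameter, only 56 mm tall, dark open mouth on top. Origin: centre of the underside. Look-alike: stays where it is.
- spindle: Caddy module, grey plastic, square base 100 x 100 x 6 mm, fixed; origin: centre of its underside, 8 mm above the table; z up, x and y along its sides. Upright steel spindle in its centre, 14 mm diameter, tapered tip 38 mm above the origin; no walls; floor 6 mm above the origin. The four modules stand 2 x 2, 104 mm apart, in any arrangement, all turned alike.
- cup: Caddy module, grey plastic, square base 100 x 100 x 6 mm, fixed; origin: centre of its underside, 8 mm above the table; z up, x and y along its sides. Carries a round open cup in its centre, inner diameter 50 mm, wall 4 mm, rim 42 mm above the origin, inner floor 6 mm above the origin.
- bin: Caddy module, grey plastic, square base 100 x 100 x 6 mm, fixed; origin: centre of its underside, 8 mm above the table; z up, x and y along its sides. Has a low wall all round: inside 90 x 90 mm, wall 5 mm, rim 20 mm above the origin, inner floor 6 mm above the origin.
- slot: Caddy module, grey plastic, square base 100 x 100 x 6 mm, fixed; origin: centre of its underside, 8 mm above the table; z up, x and y along its sides. Has a slot along its x: inside 94 mm long (x) and 44 mm wide (y), rim 20 mm above the origin, floor 6 mm above the origin. The side walls (6 mm thick) are cut away over the middle 56 mm of the length, leaving room for fingers.

How it is judged:
By the outcome, as a careful person would: the job done as asked, in the order asked, and still so for the second after the job is handed in, with the robot touching nothing.
It also fails if it takes over 106 s, if anything falls off the work surface, if the arm or the gripper's body presses on something with over 40 N, if the wrist force passes 120 N, or if a joint passes its speed limit or range.

## Working session

There is one attempt and no reset: what is moved stays moved. The work goes in short steps, Python scripts to look and compute and a shell command to move; the robot and the scene stay as the last step left them, time stands still between calls to the robot, and variables do not carry over. Pictures are saved under pics/ and viewed, at most 18 in all, crops included, and the job is handed in when it is done.

```bash
mkdir -p pics; ls
cat > h.py <<'E'
import numpy as np, cv2
from rig import manip, eyes
def ray(im,p):
    R,t=np.array(im["R"]),np.array(im["t"]); d=R.T@np.array([(p[0]-im["cx"])/im["fx"],(p[1]-im["cy"])/im["fy"],1]); return -R.T@t,d/np.linalg.norm(d)
def onplane(im,p,z):
    c,d=ray(im,p); return c+d*(z-c[2])/d[2]
def tri(a,pa,b,pb):
    c1,d1=ray(a,pa);c2,d2=ray(b,pb); s=np.linalg.lstsq(np.c_[d1,-d2],c2-c1,rcond=None)[0]
    x,y=c1+s[0]*d1,c2+s[1]*d2; return (x+y)/2,np.linalg.norm(x-y)
def proj(im,X):
    c=np.array(im["R"])@X+np.array(im["t"]); return im["fx"]*c[0]/c[2]+im["cx"],im["fy"]*c[1]/c[2]+im["cy"]
def save(im,n): cv2.imwrite(f"pics/{n}.png",cv2.cvtColor(im["frame"],cv2.COLOR_RGB2BGR))
E
python3 - <<'E'
from h import *
np.set_printoptions(precision=4,suppress=True)
ims={n:eyes.get_image(n) for n in("scene","top","wrist")}
for n in ims: save(ims[n],n+"0"); print(n,ray(ims[n],(280,210)),ims[n]["fx"])
for l in "roll glue block knife spent_roll empty_glue spindle cup bin slot".split():
    r={c:eyes.place_of(c,l)[:2] for c in("scene","top")}
    print(l,{c:[(np.round(k["centre"],1).tolist(),round(k["confidence"],2)) for k in v] for c,v in r.items()})
    if r["scene"] and r["top"]: print("   tri",*tri(ims["scene"],r["scene"][0]["centre"],ims["top"],r["top"][0]["centre"]))
s=manip.get_state(); print({k:np.round(v,3) for k,v in s.items()})
E
```

```text
pics
scene (array([ 1.0402, -0.6972,  0.9428]), array([-0.4074,  0.5614, -0.7203])) 519.3146298931649
top (array([0.4315, 0.0092, 1.048 ]), array([ 0.1241, -0.0258, -0.9919])) 412.99128125143267
wrist (array([ 0.2483, -0.5224,  0.3733]), array([-0.255, -0.087, -0.963])) 297.3077505307503
roll {'scene': [([231.8, 310.3], 0.91)], 'top': [([370.8, 195.5], 0.56)]}
   tri [ 0.5959 -0.257  -0.0053] 0.008128352600938433
glue {'scene': [([307.3, 151.1], 0.89)], 'top': [([172.3, 258.5], 0.55)]}
   tri [0.4445 0.2515 0.0165] 0.004858273799252462
block {'scene': [([344.4, 128.8], 0.81), ([233.6, 308.6], 0.37)], 'top': [([104.9, 245.4], 0.81), ([293.5, 219.6], 0.69)]}
   tri [0.4741 0.4177 0.005 ] 0.008492109508063814
knife {'scene': [([175.0, 271.6], 0.54)], 'top': [([370.7, 264.7], 0.79)]}
   tri [ 0.4193 -0.25   -0.0121] 0.004656498906989423
spent_roll {'scene': [([145.0, 340.6], 0.65)], 'top': [([437.6, 236.3], 0.55)]}
   tri [ 0.4928 -0.4201 -0.0039] 0.004613469952424
empty_glue {'scene': [([357.5, 173.5], 0.66)], 'top': [([166.8, 190.5], 0.59)]}
   tri [0.6083 0.2634 0.012 ] 0.013935420511
[... 316 characters left out ...]
.7, 219.3], 0.73), ([262.3, 170.1], 0.62)]}
   tri [ 0.54   -0.0501  0.0088] 0.0064007321170461064
slot {'scene': [([331.2, 236.2], 0.57)], 'top': [([262.5, 171.2], 0.85)]}
   tri [0.6625 0.0265 0.0127] 0.0024797253269473927
{'clock': np.float64(1.15), 'qpos': array([-1.361,  0.276,  1.505,  0.   ,  1.361, -0.121]), 'qd': array([ 0.   ,  0.   ,  0.001, -0.   , -0.001,  0.001]), 'effort': array([ -0.001, -41.668, -24.61 ,  -0.001,   0.   ,  -0.   ]), 'position': array([ 0.187, -0.544,  0.245]), 'ee_rot': array([0.   , 0.986, 0.165, 0.   ]), 'contact_force': array([ 0.115, -0.127, -0.093]), 'moment': array([-0.028, -0.034, -0.006]), 'gripper_force': np.float64(0.0), 'width': np.float64(0.085)}
```

View pics/top0.png

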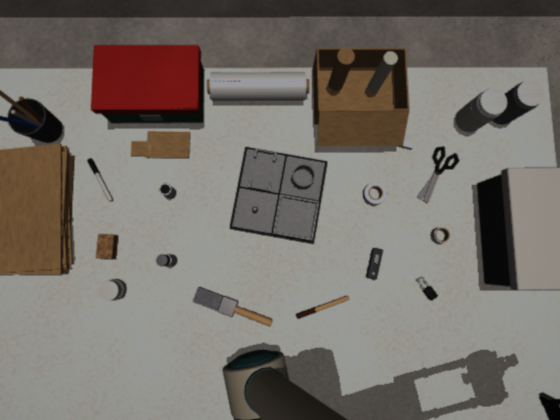

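View pics/scene0.png

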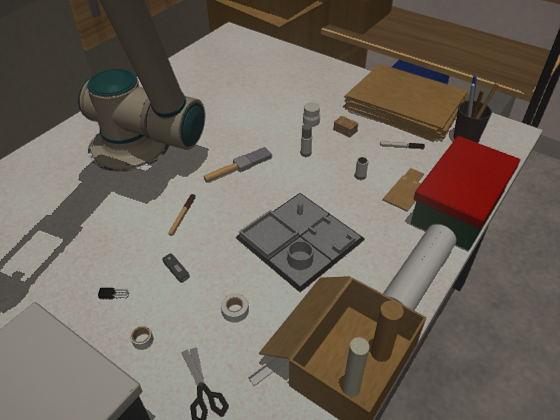

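Top view: caddy at (230–327, 147–243), with spindle lower-left (254,210), bin lower-right, slot upper-left and cup upper-right (302,178). The roll is at (373,193), spent roll (440,236), knife (375,263), capped glue (166,260), empty glue (167,190) and block (106,246). The scene view agrees. I'll move over the roll and knife for a closer look.

```bash
cat >> h.py <<'E'
np.set_printoptions(precision=4,suppress=True)
from scipy.spatial.transform import Rotation as Ro
def go(x,y,z,yaw=None):
    "tool-axes normalised row for a world TCP target; yaw = azimuth of tool x (mod pi)"
    s=manip.get_state(); q=np.array(s["ee_rot"]); R=Ro.from_quat(q[[1,2,3,0]]).as_matrix()
    a=np.arctan2(R[1,0],R[0,0]); d=R.T@(np.array([x,y,z])-s["position"])/.5
    t=0
    if yaw is not None: t=(yaw-a+np.pi/2)%np.pi-np.pi/2
    print("now",np.array(s["position"]),"yaw",round(a,3),"q6",round(s["qpos"][5],3),"| row",d,"spin",round(-t/(2*np.pi),4),"rows",np.linalg.norm(d)*10,abs(np.degrees(t))/8.59)
E
python3 -c "
from h import *
go(.45,-.27,.22)"
```

```text
now [ 0.1868 -0.5439  0.2453] yaw 0.331 q6 -0.121 | row [ 0.6758 -0.347   0.0506] spin 0.0 rows 7.6141251177996905 0.0
```

```bash
python3 -m creep '[[1,0.68,-0.346,0.05,0],[1,0.68,-0.346,0.05,0],[1,0.68,-0.346,0.05,0],[1,0.68,-0.346,0.05,0],[1,0.68,-0.346,0.05,0],[1,0.68,-0.346,0.05,0],[1,0.68,-0.346,0.05,0],[1,0.68,-0.346,0.05,0],[1,0.68,-0.346,0.05,0],[1,0.68,-0.346,0.05,0]]' 40
cat > look.py <<'E'
from h import *
import sys
def look(name,labels,top=True):
    w=eyes.get_image("wrist"); save(w,name); t=eyes.get_image("top")
    for l in labels:
        rw=eyes.place_of("wrist",l)[:1]; rt=eyes.place_of("top",l)[:1]
        if rw: print(l,"wrist",np.round(rw[0]["centre"],1),round(rw[0]["confidence"],2),"z=0:",onplane(w,rw[0]["centre"],0)[:2],"z=8mm:",onplane(w,rw[0]["centre"],.008)[:2])
        if rw and rt: print("   tri",*tri(w,rw[0]["centre"],t,rt[0]["centre"]))
        m=eyes.regions_of("wrist",l)[:1]
        if m:
            r=cv2.minAreaRect(np.argwhere(m[0]["mask"])[:,::-1].astype(np.float32)); P=cv2.boxPoints(r); print("   rect ctr",np.round(r[0],1),"size",np.round(r[1],1),"conf",round(m[0]["confidence"],2),"pts z0",[onplane(w,p,0)[:2].round(3).tolist() for p in P])
look(sys.argv[1],sys.argv[2:])
E
python3 look.py w1 roll knife spent_roll
```

```text
clock: 2.15
position: [0.4523, -0.2695, 0.2203]
ee_rot: [0.0, 0.986, 0.166, -0.0]
contact_force: [0.3, -0.5, 0.0]
width: 0.0854
gripper_force: 0.0
   rect ctr [319.  45.] size [66. 58.] conf 0.57 pts z0 [[0.625, -0.221], [0.645, -0.277], [0.587, -0.302], [0.566, -0.242]]
knife wrist [259.6 201.8] 0.61 z=0: [ 0.4231 -0.2539] z=8mm: [ 0.4251 -0.2538]
   tri [ 0.4287 -0.2521  0.0158] 0.0042541557644663
   rect ctr [258.4 202.5] size [23.4 67.4] conf 0.74 pts z0 [[0.384, -0.228], [0.465, -0.25], [0.458, -0.277], [0.376, -0.256]]
spent_roll wrist [416.4 193.9] 0.91 z=0: [ 0.494  -0.4289] z=8mm: [ 0.4945 -0.4247]
   rect ctr [417.5 195.5] size [37. 45.] conf 0.61 pts z0 [[0.504, -0.396], [0.522, -0.446], [0.481, -0.467], [0.463, -0.415]]
```

```bash
python3 -m creep '[[1,0.22,0.06,0.08,0],[1,0.22,0.06,0.08,0],[1,0.22,0.06,0.08,0],[1,0.22,0.06,0.08,0],[1,0.22,0.06,0.08,0]]'
python3 look.py w2 roll knife; python3 -c "
from h import *
go(.6,-.256,.1)"
```

```text
clock: 3.2
position: [0.5651, -0.2623, 0.1799]
ee_rot: [-0.0, 0.986, 0.165, -0.001]
contact_force: [-0.5, -0.6, 0.6]
width: 0.0854
gripper_force: 0.0
roll wrist [287.  157.2] 0.61 z=0: [ 0.6002 -0.2578] z=8mm: [ 0.6009 -0.2574]
   tri [ 0.6012 -0.2571  0.0085] 0.0005895552555618728
   rect ctr [289.5 158. ] size [60. 59.] conf 0.9 pts z0 [[0.619, -0.223], [0.638, -0.278], [0.581, -0.3], [0.56, -0.242]]
knife wrist [230.9 297.7] 0.66 z=0: [ 0.4247 -0.2498] z=8mm: [ 0.43   -0.2496]
   tri [ 0.4324 -0.2495  0.0117] 6.815551035844744e-05
   rect ctr [231.9 303.9] size [25.3 68.7] conf 0.66 pts z0 [[0.379, -0.226], [0.465, -0.251], [0.454, -0.279], [0.366, -0.255]]
now [ 0.5654 -0.2627  0.181 ] yaw 0.33 q6 0.694 | row [0.0696 0.0096 0.162 ] spin 0.0 rows 1.7660255533527127 0.0
```

View pics/w2.png

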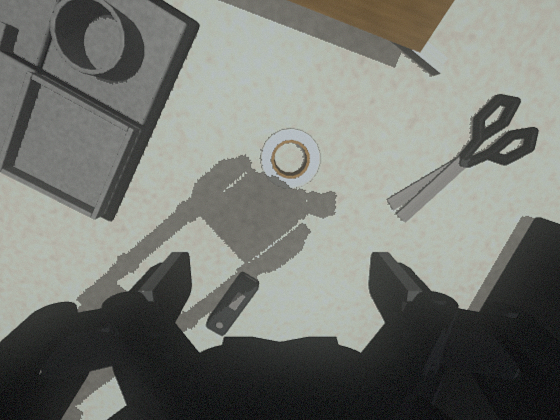

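Wrist view: roll's outer circle is centred at (290,157), diameter 60 px, which puts its top at about 21–24 mm, as expected. Triangulation gives (0.601,-0.257). The knife is at (232,303). Grasping the roll now.

```bash
python3 -m creep '[[1,0.07,0.01,0.1,0],[1,0.07,0.01,0.2,0],[1,0.07,0.01,0.28,0],[1,0.07,0.01,0.326,0],[1,0.07,0.01,0.326,0],[1,0.07,0.01,0.326,0],[0.3,0.07,0.01,0.326,0],[0.3,0.07,0.01,0.326,0],[0.3,0.07,0.01,0.326,0],[0.3,0.07,0.01,0.326,0]]' 40
python3 -m creep '[[0.3,0,0,0,0],[0.3,0,0,0,0],[0.3,0,0,0,0],[0.3,0,0,-0.1,0],[0.3,0,0,-0.2,0],[0.3,0,0,-0.3,0],[0.3,0,0,-0.3,0]]'; python3 -c "
from h import *
go(.50,-.03,.17)"
```

```text
clock: 4.6
position: [0.6022, -0.257, 0.0205]
ee_rot: [0.002, 0.986, 0.165, 0.002]
contact_force: [0.3, -0.5, 5.1]
width: 0.0568
gripper_force: 41.7
clock: 5.3
position: [0.6052, -0.2582, 0.1777]
ee_rot: [0.006, 0.986, 0.165, 0.007]
contact_force: [0.7, -0.5, -0.2]
width: 0.0574
gripper_force: 43.5
now [ 0.6052 -0.2582  0.1777] yaw 0.331 q6 0.731 | row [-0.0508 -0.5002  0.0076] spin 0.0 rows 5.0286022109379624 0.0
```

```bash
python3 -m creep '[[0.3,-0.05,-0.5,0,0],[0.3,-0.05,-0.5,0,0],[0.3,-0.05,-0.5,0,0],[0.3,-0.05,-0.5,0,0],[0.3,-0.05,-0.5,0,0],[0.3,-0.05,-0.5,0,0],[0.3,-0.05,-0.5,0,0],[0.3,-0.05,-0.5,0,0],[0.3,-0.05,-0.5,0,0]]'
python3 look.py w3 spindle bin slot cup roll; python3 -c "
from h import *
go(.56,.05,.17)"
```

```text
clock: 6.2
position: [0.4967, -0.0287, 0.1675]
ee_rot: [0.0, 0.986, 0.164, 0.0]
contact_force: [-0.4, -0.3, -0.8]
width: 0.057
gripper_force: 43.6
spindle wrist [224.  102.7] 0.58 z=0: [0.5623 0.0492] z=8mm: [0.5622 0.0476]
   tri [ 0.562   0.0543 -0.0295] 0.0017629895271236778
   rect ctr [224.1  99.9] size [118.6 116.1] conf 0.66 pts z0 [[0.52, 0.117], [0.621, 0.088], [0.608, -0.014], [0.5, 0.006]]
bin wrist [321.2 162.4] 0.98 z=0: [ 0.5397 -0.0576] z=8mm: [ 0.5402 -0.0562]
   tri [0.5188 0.0961 1.152 ] 0.20129431483365245
   rect ctr [326.  161.3] size [113.9 116.4] conf 0.88 pts z0 [[0.496, 0.005], [0.604, -0.018], [0.587, -0.126], [0.471, -0.112]]
   rect ctr [271.1  10.4] size [122.4  88.3] conf 0.74 pts z0 [[0.621, 0.092], [0.688, 0.073], [0.677, -0.028], [0.607, -0.014]]
cup wrist [385.  58.] 0.89 z=0: [ 0.6468 -0.0786] z=8mm: [ 0.6444 -0.0767]
   tri [ 0.6398 -0.0735  0.0223] 0.0007282819610917341
   rect ctr [385.4  55.1] size [115.9 129.1] conf 0.57 pts z0 [[0.606, -0.013], [0.705, -0.039], [0.691, -0.14], [0.584, -0.123]]
roll wrist [280.8 256.6] 0.56 z=0: [ 0.4309 -0.0526] z=8mm: [ 0.4344 -0.0514]
   tri [0.5837 0.0105 0.3603] 0.016963494800041872
   rect ctr [277.3 266.6] size [123.8 119.8] conf 0.84 pts z0 [[0.429, 0.039], [0.513, -0.054], [0.408, -0.151], [0.308, -0.051]]
now [ 0.4958 -0.0274  0.1673] yaw 0.331 q6 1.044 | row [ 0.1718 -0.1047 -0.0054] spin 0.0 rows 2.0126967798854714 0.0
```

View pics/w3.png

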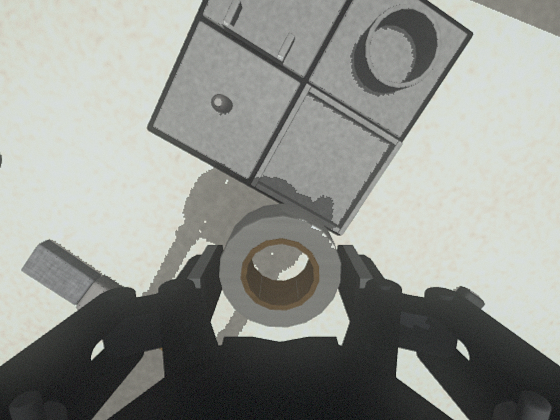

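Run:
```python
from h import *
w=eyes.get_image("wrist"); t=eyes.get_image("top")
for n,p,z in (("cross",(305,83),.014),("left corner",(149,129),.011),("right corner",(472,34),.011),("bin corner",(341,236),.02),("spindle tip",(219,101),.046),("spindle base",(227,107),.014)): print(n,onplane(w,p,z))
rt=eyes.regions_of("top","spindle")[0]; print(rt["bbox"])
# fit grid by detections in several pictures: least squares
from scipy.optimize import least_squares
obs=[("spindle",[.5622,.0476]),("bin",[.5402,-.0562]),("cup",[.6444,-.0767]),("slot",[.6625,.0265])]
off=dict(spindle=(-.052,.052),bin=(-.052,-.052),cup=(.052,-.052),slot=(.052,.052))
def f(p): 
    c,s=np.cos(p[2]),np.sin(p[2]); return np.ravel([[p[0]+c*off[n][0]-s*off[n][1]-o[0],p[1]+s*off[n][0]+c*off[n][1]-o[1]] for n,o in obs])
r=least_squares(f,[.6,0,-.2]); print(r.x,r.fun)
c,s=np.cos(r.x[2]),np.sin(r.x[2])
for n,o in off.items():
    X=np.array([r.x[0]+c*o[0]-s*o[1],r.x[1]+s*o[0]+c*o[1],.008]); print(n,X)
    for v in ((50,50),(50,-50),(-50,50),(-50,-50)):
        a=X+np.array([c*v[0]-s*v[1],s*v[0]+c*v[1],6])/1000
        for im in(w,t): cv2.circle(im["frame"],tuple(int(round(k)) for k in proj(im,a)),2,(255,0,0),-1)
    for im in(w,t): cv2.circle(im["frame"],tuple(int(round(k)) for k in proj(im,X+[0,0,.006])),2,(0,255,0),-1)
save(w,"w3b"); 
a=cv2.resize(t["frame"][130:260,220:340],None,fx=4,fy=4); b=cv2.resize(w["frame"][:260,130:480],None,fx=0.9,fy=.9)
cv2.imwrite("pics/chk.png",cv2.cvtColor(np.hstack([a[:520],np.vstack([b,np.zeros((520-b.shape[0],b.shape[1],3),np.uint8)])]),cv2.COLOR_RGB2BGR))
```

```text
cross [ 0.6    -0.0152  0.014 ]
left corner [0.5162 0.1078 0.011 ]
right corner [ 0.6839 -0.1372  0.011 ]
bin corner [ 0.4787 -0.0973  0.02  ]
spindle tip [0.5605 0.0459 0.046 ]
spindle base [0.5583 0.0443 0.014 ]
[233.0, 190.8, 251.3, 232.7]
[ 0.6023 -0.0147 -0.196 ] [-0.0008 -0.0012  0.001   0.0006 -0.0012  0.0009  0.001  -0.0003]
spindle [0.5614 0.0464 0.008 ]
bin [ 0.5412 -0.0556  0.008 ]
cup [ 0.6432 -0.0758  0.008 ]
slot [0.6635 0.0262 0.008 ]
```

View pics/chk.png

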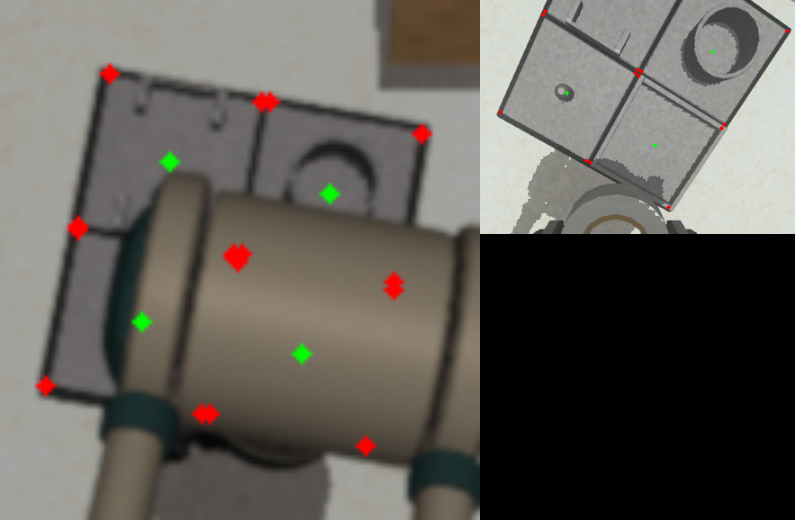

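Red and green markers line up with the caddy corners and centres in both views, within about 1–2 mm. The slot stubs run along caddy x, so the slot's long axis is at azimuth −0.196. Now placing the roll on the spindle.

```bash
python3 -c "
from h import *
go(.561,.0462,.034)"
python3 -m creep '[[0.3,0.172,-0.096,0,0],[0.3,0.172,-0.096,0,0],[0.3,0.172,-0.096,0,0],[0.3,0.172,-0.096,0,0]]'
python3 -c "
from h import *
go(.561,.0462,.034)"
```

```text
now [ 0.4958 -0.0275  0.1673] yaw 0.331 q6 1.044 | row [ 0.1713 -0.097   0.2666] spin 0.0 rows 3.313623253526874 0.0
clock: 7.6
position: [0.5617, 0.0465, 0.1668]
ee_rot: [0.0, 0.986, 0.166, -0.001]
contact_force: [-0.4, -0.6, 0.4]
width: 0.0568
gripper_force: 43.5
now [0.5617 0.0465 0.1668] yaw 0.333 q6 1.198 | row [-0.0011  0.0002  0.2656] spin 0.0 rows 2.6559133705324585 0.0
```

```bash
python3 -m creep '[[0.3,0,0,0.1,0],[0.3,0,0,0.18,0],[0.3,0,0,0.23,0],[0.3,0,0,0.26,0],[0.3,0,0,0.266,0],[0.3,0,0,0.266,0],[0.3,0,0,0.266,0]]'
```

```text
clock: 8.3
position: [0.5609, 0.045, 0.0345]
ee_rot: [0.0, 0.986, 0.164, -0.0]
contact_force: [-0.6, 0.1, -1.4]
width: 0.0573
gripper_force: 45.4
```

```bash
python3 -m creep '[[0.3,0,0,0.003,0],[0.3,0,0,0.003,0],[0.8,0,0,0.003,0],[0.8,0,0,0.003,0],[0.8,0,0,0.003,0],[0.8,0,0,-0.05,0],[0.8,0,0,-0.15,0],[0.8,0,0,-0.25,0],[0.8,0,0,-0.25,0]]'
python3 -c "
from h import *
go(.42,.2,.17,-.4)"
```

```text
clock: 9.2
position: [0.5664, 0.0458, 0.1664]
ee_rot: [0.002, 0.986, 0.165, 0.007]
contact_force: [0.9, 0.3, -0.6]
width: 0.0681
gripper_force: 0.0
now [0.5664 0.0458 0.1664] yaw 0.331 q6 1.198 | row [-0.1765 -0.3868 -0.0117] spin 0.1164 rows 4.253070737219769 4.876196388740613
```

```bash
python3 -m creep '[[0.8,-0.16,-0.3,-0.07,0],[0.8,-0.16,-0.3,-0.07,0],[0.8,-0.16,-0.3,-0.07,0],[0.8,-0.16,-0.3,-0.07,0],[0.8,-0.16,-0.3,-0.07,0],[0.8,-0.16,-0.3,-0.07,0],[0.8,-0.16,-0.3,-0.07,0]]'
python3 look.py w4 glue block roll; python3 -c "
from h import *
t=eyes.get_image('scene');save(t,'s4')
go(.445,.2515,.052)"
```

```text
clock: 9.9
position: [0.438, 0.1612, 0.1938]
ee_rot: [0.0, 0.986, 0.164, -0.0]
contact_force: [0.7, -0.9, 0.2]
width: 0.0683
gripper_force: 0.0
glue wrist [195.6 156.9] 0.82 z=0: [0.4408 0.2576] z=8mm: [0.4423 0.2557]
   rect ctr [178.1 166.4] size [35.2 65.2] conf 0.88 pts z0 [[0.418, 0.312], [0.462, 0.255], [0.432, 0.234], [0.386, 0.291]]
block wrist [54.8 74.9] 0.9 z=0: [0.474  0.4119] z=8mm: [0.4746 0.4062]
   rect ctr [40.3 70. ] size [71.2 74.5] conf 0.85 pts z0 [[0.432, 0.464], [0.505, 0.455], [0.513, 0.39], [0.44, 0.395]]
roll wrist [430.5 115.4] 0.69 z=0: [0.5613 0.038 ] z=8mm: [0.5598 0.0416]
   tri [0.5624 0.0471 0.0196] 0.009598895328485495
   rect ctr [437.5 112. ] size [64. 71.] conf 0.66 pts z0 [[0.583, 0.081], [0.606, 0.013], [0.55, -0.018], [0.525, 0.054]]
now [0.4372 0.1617 0.1943] yaw 0.331 q6 1.445 | row [ 0.073  -0.1649  0.2845] spin 0.0 rows 3.368927905281093 0.0
```

View pics/w4.png

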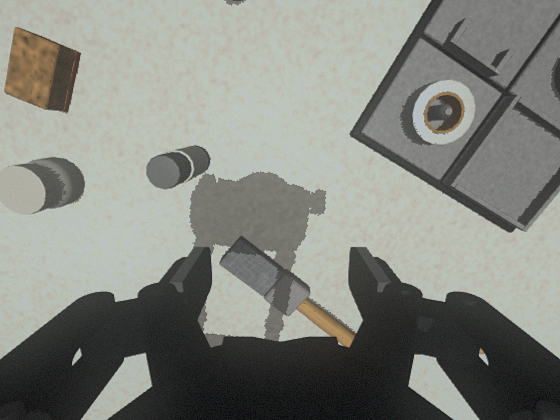

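View pics/s4.png

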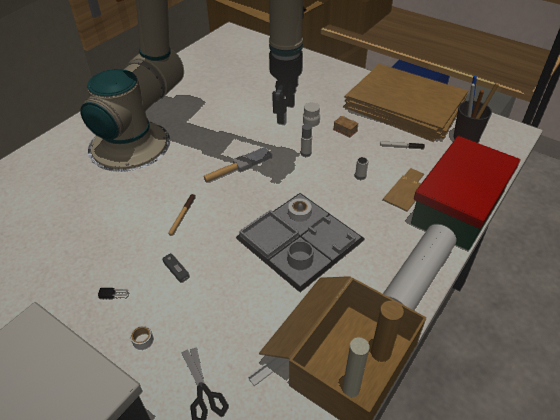

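The roll is over the spindle, seated, in both views. In the wrist view the glue's cap top is at about (164,171) and its base at about (196,157). Next I'll triangulate the glue.

Run:
```python
from h import *
w=eyes.get_image("wrist"); s=eyes.get_image("scene")
print("cap z.095",onplane(w,(164,170.5),.095))
m=eyes.regions_of("scene","glue")[0]; print(m["bbox"],m["confidence"])
p=eyes.place_of("scene","glue")[0]["centre"]; q=eyes.place_of("wrist","glue")[0]["centre"]; print("base",p,q,tri(w,q,s,p),onplane(s,p,0))
b=m["bbox"]; print("top tri",tri(w,(164,170.5),s,((b[0]+b[2])/2,b[1]+5)))
go(.444,.2555,.054)
```

```text
cap z.095 [0.4393 0.2565 0.095 ]
[302.8, 126.0, 310.7, 157.9] 0.87
base [308.7, 150.2] [199.8, 161.6] (array([0.4458, 0.2506, 0.0223]), np.float64(0.011208783427007322)) [0.4366 0.2759 0.    ]
top tri (array([0.4347, 0.2633, 0.075 ]), np.float64(0.0015335161102100296))
now [0.4371 0.1618 0.1943] yaw 0.331 q6 1.445 | row [ 0.074  -0.1728  0.2806] spin 0.0 rows 3.3772127357024946 0.0
```

```bash
python3 -m creep '[[1,0.067,-0.1765,0.05,0],[1,0.067,-0.1765,0.05,0],[1,0.067,-0.1765,0.1,0],[1,0.067,-0.1765,0.1286,0],[1,0.067,-0.1765,0.1286,0],[1,0.067,-0.1765,0.1286,0],[1,0.067,-0.1765,0.1286,0]]'
python3 - <<'E'
from h import *
w=eyes.get_image("wrist"); save(w,"w5")
m=eyes.regions_of("wrist","glue")
for k in m[:1]: print(k["bbox"],k["confidence"])
s=manip.get_state(); print("where tool-axis point at z=.095 shows:",proj(w,np.array([*s["position"][:2],.095])),proj(w,np.array([*s["position"][:2],0])))
go(.44,.256,.054)
E
```

```text
clock: 11.45
position: [0.441, 0.2562, 0.131]
ee_rot: [-0.0, 0.986, 0.164, 0.001]
contact_force: [-0.1, 0.8, 0.1]
width: 0.0853
gripper_force: 0.0
[255.0, 188.1, 298.8, 265.5] 0.55
where tool-axis point at z=.095 shows: (np.float64(279.8341567768885), np.float64(241.0724709809014)) (np.float64(279.8053720562992), np.float64(202.1993676329965))
now [0.441  0.2561 0.131 ] yaw 0.33 q6 1.63 | row [-0.0022 -0.0004  0.1541] spin 0.0 rows 1.5409437118341818 0.0
```

View pics/w5.png

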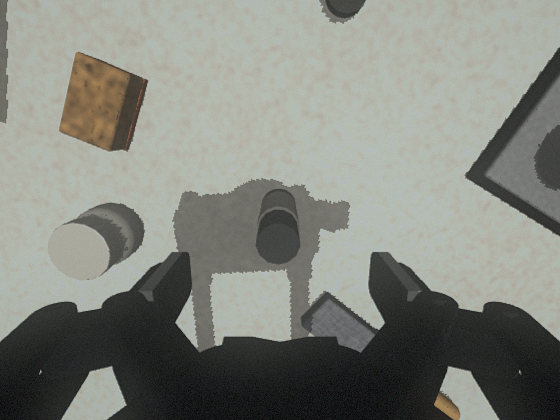

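Run:
```python
from h import *
w=eyes.get_image("wrist"); a=dict(w)
R=np.array(w["R"]); c5=-R.T@np.array(w["t"]); c4=c5+np.array([.4372,.1617,.1943])-manip.get_state()["position"]
a["t"]=-R@c4; print(c5)
g=lambda p,q:print(*tri(a,p,w,q))
g((164,170.5),(278,243)); 
for k,n in ((a,"w4"),(w,"w5")):
    im=cv2.imread(f"pics/{n}.png"); hsv=cv2.cvtColor(im,cv2.COLOR_BGR2GRAY)
    x0,y0=(140,135) if n=="w4" else (245,180)
    cr=im[y0:y0+95,x0:x0+80]; cv2.imwrite(f"pics/{n}c.png",cv2.resize(cr,None,fx=5,fy=5,interpolation=cv2.INTER_CUBIC))
o=np.hstack([cv2.imread("pics/w4c.png"),cv2.imread("pics/w5c.png")])
cv2.imwrite("pics/gl.png",o)
for z in(0,.062,.095): print(z,proj(a,np.array([.44,.256,z])),proj(w,np.array([.44,.256,z])))
```

```text
[0.5023 0.2771 0.26  ]
[0.4395 0.2567 0.0952] 0.00014654296263652414
0 (np.float64(197.8703674669587), np.float64(158.05525630245594)) (np.float64(279.4956461324963), np.float64(203.13176620229444))
0.062 (np.float64(179.05263467139656), np.float64(165.03937267662172)) (np.float64(279.42052916573266), np.float64(224.83805785040252))
0.095 (np.float64(165.0184871386596), np.float64(170.248083026891)) (np.float64(279.35974218522705), np.float64(242.40346263325495))
```

View pics/gl.png

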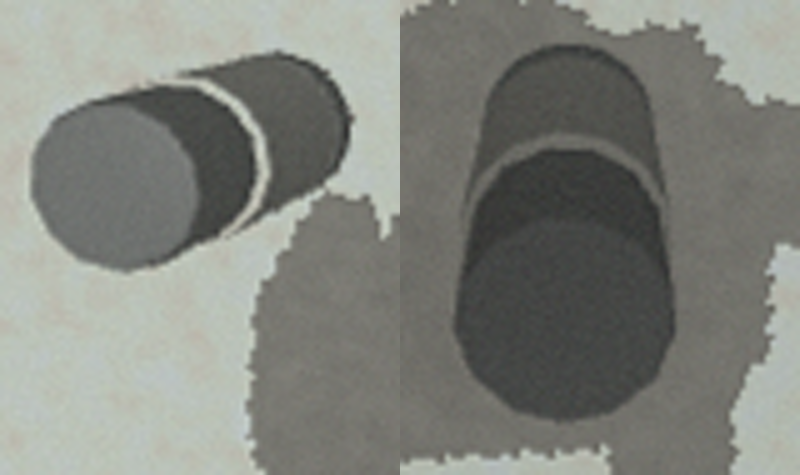

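The crops show the intact capped glue stick. Two wrist views give its top at (0.4395, 0.2567, 0.0952), matching the stated 95 mm. Grasping it now.

```bash
python3 -m creep '[[1,-0.003,0,0.06,0],[1,-0.003,0,0.12,0],[1,-0.003,0,0.153,0],[1,-0.003,0,0.153,0],[1,-0.003,0,0.153,0],[0.1,-0.003,0,0.153,0],[0.1,-0.003,0,0.153,0],[0.1,-0.003,0,0.153,0],[0.1,-0.003,0,0.153,0],[0.1,-0.003,0,0.153,0]]' 40
python3 -m creep '[[0.1,0,0,0,0],[0.1,0,0,0,0],[0.1,0,0,-0.06,0],[0.1,0,0,-0.16,0],[0.1,0,0,-0.24,0],[0.1,0,0,-0.24,0],[0.1,0,0,-0.24,0]]'; python3 -c "
from h import *
go(.6432,-.0758,.17)"
```

```text
clock: 12.6
position: [0.4391, 0.2558, 0.0541]
ee_rot: [-0.0, 0.986, 0.165, 0.001]
contact_force: [-1.2, -0.4, 5.1]
width: 0.0276
gripper_force: 39.2
clock: 13.3
position: [0.4389, 0.2556, 0.174]
ee_rot: [-0.0, 0.986, 0.165, 0.001]
contact_force: [0.6, -0.7, -0.8]
width: 0.0274
gripper_force: 39.7
now [0.4389 0.2556 0.174 ] yaw 0.331 q6 1.63 | row [0.1711 0.7596 0.0084] spin 0.0 rows 7.786585463016258 0.0
```

Run:
```python
from h import *
w=eyes.get_image("wrist"); s=eyes.get_image("scene")
a=cv2.resize(w["frame"][150:400,150:420],(540,500)); b=cv2.resize(s["frame"][40:180,250:350],(250,350))
b=np.vstack([b,np.zeros((150,250,3),np.uint8)])
cv2.imwrite("pics/g6.png",cv2.cvtColor(np.hstack([a,b]),cv2.COLOR_RGB2BGR))
```

```text
(no output)
```

View pics/g6.png

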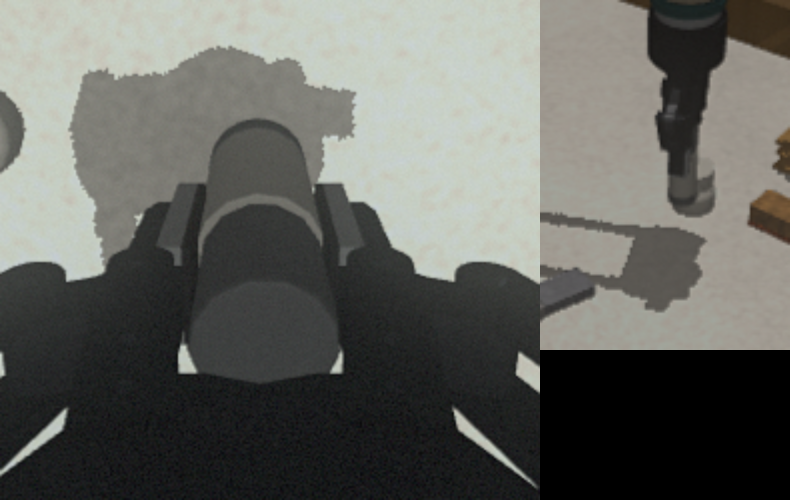

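The glue stick hangs upright, gripped across the barrel/cap joint, with its base about 120 mm up. Now carrying it to the cup.

```bash
python3 -m creep '[[0.1,0.171,0.76,0,0],[0.1,0.171,0.76,0,0],[0.1,0.171,0.76,0,0],[0.1,0.171,0.76,0,0],[0.1,0.171,0.76,0,0],[0.1,0.171,0.76,0,0],[0.1,0.171,0.76,0,0],[0.1,0.171,0.76,0,0],[0.1,0.171,0.76,0,0],[0.1,0.171,0.76,0,0]]'
python3 -c "
from h import *
w=eyes.get_image('wrist');save(w,'w7')
p=manip.get_state()['position']
for z in(.05,.12):print(proj(w,np.array([p[0],p[1],z])),proj(w,np.array([.6432,-.0758,z])))
go(.6432,-.0758,.0695)"
```

```text
clock: 14.4
position: [0.642, -0.0766, 0.1707]
ee_rot: [-0.001, 0.987, 0.164, -0.002]
contact_force: [0.1, 0.7, -0.3]
width: 0.0278
gripper_force: 39.8
(np.float64(278.9182555471597), np.float64(204.1642987655531)) (np.float64(279.80227999723604), np.float64(202.5510984151641))
(np.float64(278.2750255849615), np.float64(232.06597235334428)) (np.float64(279.472199667976), np.float64(229.93556819328563))
now [ 0.6416 -0.0755  0.1712] yaw 0.33 q6 1.015 | row [0.0037 0.0022 0.2034] spin 0.0 rows 2.034146640630336 0.0
```

View pics/w7.png

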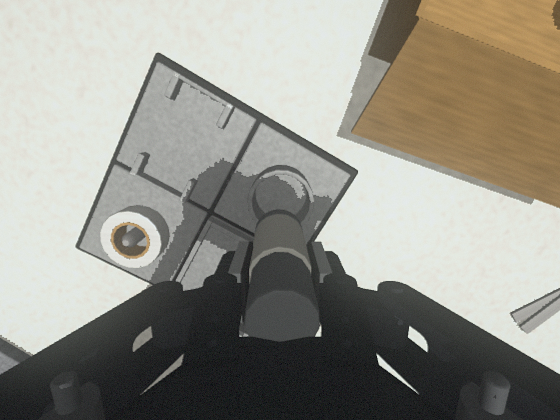

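Cup rim centre is at about (281,199) and the tool axis projects to (279,204), so the stick is about 3 mm short in tool x. I'll correct that while lowering.

```bash
python3 -m creep '[[0.1,0.006,0.004,0,0],[0.1,0.006,0.004,0.06,0],[0.1,0.006,0.004,0.12,0],[0.1,0.006,0.004,0.16,0],[0.1,0.006,0.004,0.19,0],[0.1,0.006,0.004,0.203,0],[0.1,0.006,0.004,0.203,0],[0.1,0.006,0.004,0.203,0]]'
```

```text
clock: 15.25
position: [0.647, -0.0765, 0.0729]
ee_rot: [0.0, 0.986, 0.165, 0.001]
contact_force: [-0.6, 0.9, -0.5]
width: 0.0278
gripper_force: 39.8
```

```bash
python3 -m creep '[[0.1,0,0,0,0],[0.1,0,0,0.004,0],[0.1,0,0,0.004,0]]'; python3 -c "
from h import *
go(.6432,-.0758,.0685)"
```

```text
clock: 15.55
position: [0.6467, -0.077, 0.0704]
ee_rot: [0.0, 0.986, 0.165, 0.0]
contact_force: [0.4, -0.0, -0.2]
width: 0.0276
gripper_force: 39.8
now [ 0.6467 -0.077   0.0704] yaw 0.331 q6 1.015 | row [-0.0058 -0.0046  0.0038] spin 0.0 rows 0.08260067642924877 0.0
```

```bash
python3 -m creep '[[0.1,-0.004,-0.003,0.004,0],[0.1,-0.004,-0.003,0.004,0],[0.5,-0.004,-0.003,0.004,0],[0.6,-0.004,-0.003,0.004,0],[0.8,-0.004,-0.003,0.004,0],[0.8,-0.004,-0.003,0.004,0],[0.8,-0.004,-0.003,-0.05,0],[0.8,-0.004,-0.003,-0.13,0],[0.8,-0.004,-0.003,-0.21,0],[0.8,-0.004,-0.003,-0.26,0]]'
python3 -m creep '[[0.8,-0.25,0,0,0],[0.8,-0.25,0,0,0],[0.8,-0.25,0,0,0],[0.8,-0.25,0,0,0]]'
python3 -c "
from h import *
w=eyes.get_image('wrist');save(w,'w8')
s=eyes.get_image('scene')['frame'][180:310,220:380]
f=w['frame'][:300,150:450]
cv2.imwrite('pics/c8.png',cv2.cvtColor(np.hstack([f,cv2.resize(s,(369,300))]),cv2.COLOR_RGB2BGR))
go(.46,.35,.22)"
```

```text
clock: 16.55
position: [0.6453, -0.0764, 0.2034]
ee_rot: [0.001, 0.986, 0.165, 0.002]
contact_force: [0.1, 0.3, -0.1]
width: 0.0684
gripper_force: 0.0
clock: 16.95
position: [0.5223, -0.1172, 0.2003]
ee_rot: [-0.0, 0.987, 0.164, -0.001]
contact_force: [1.2, 0.6, 0.4]
width: 0.0686
gripper_force: 0.0
now [ 0.5261 -0.117   0.2005] yaw 0.33 q6 0.893 | row [ 0.1775 -0.9264 -0.0394] spin 0.0 rows 9.441073093259435 0.0
```

View pics/c8.png

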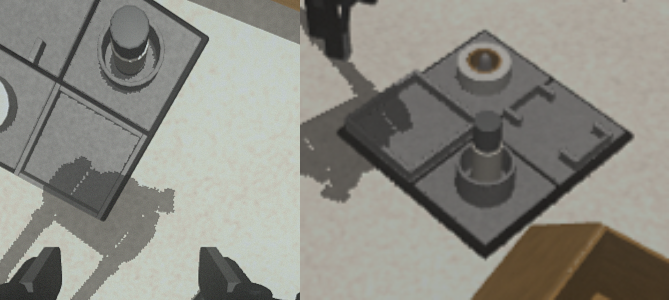

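Glue stick stands upright in the cup and the roll is still on the spindle. On to the block.

```bash
python3 -m creep '[[1,0.178,-0.926,-0.04,0],[1,0.178,-0.926,-0.04,0],[1,0.178,-0.926,-0.04,0],[1,0.178,-0.926,-0.04,0],[1,0.178,-0.926,-0.04,0],[1,0.178,-0.926,-0.04,0],[1,0.178,-0.926,-0.04,0],[1,0.178,-0.926,-0.04,0],[1,0.178,-0.926,-0.04,0],[1,0.178,-0.926,-0.04,0]]'
cat > blk.py <<'E'
from h import *
import sys
l=sys.argv[1]; h=float(sys.argv[2])
w=eyes.get_image("wrist"); save(w,sys.argv[3])
ms=eyes.regions_of("wrist",l); pl=eyes.place_of("wrist",l)
if pl: print("origin z0",onplane(w,pl[0]["centre"],0)[:2],pl[0]["confidence"])
m=ms[0]["mask"].astype(np.uint8); print(ms[0]["bbox"],ms[0]["confidence"])
hsv=cv2.cvtColor(w["frame"],cv2.COLOR_RGB2HSV)
c=max(cv2.findContours(m,cv2.RETR_EXTERNAL,cv2.CHAIN_APPROX_NONE)[0],key=cv2.contourArea)
P=cv2.approxPolyDP(cv2.convexHull(c),3,True)[:,0]; print("poly",P.tolist())
for p in P: print(p,"z=top",onplane(w,p,h)[:2],"z=0",onplane(w,p,0)[:2])
b=ms[0]["bbox"]; x0,y0=max(int(b[0])-15,0),max(int(b[1])-15,0)
cv2.imwrite("pics/%sc.png"%sys.argv[3],cv2.cvtColor(cv2.resize(w["frame"][y0:int(b[3])+15,x0:int(b[2])+15],None,fx=5,fy=5,interpolation=cv2.INTER_CUBIC),cv2.COLOR_RGB2BGR)); print("crop origin",x0,y0)
print(manip.get_state()["position"], ray(w,(280,210))[0])
E
python3 blk.py block .03 w9
```

```text
clock: 18.05
position: [0.4596, 0.3558, 0.2199]
ee_rot: [-0.001, 0.986, 0.167, 0.001]
contact_force: [0.4, -0.2, -1.0]
width: 0.0855
gripper_force: 0.0
origin z0 [0.4736 0.4126] 0.68
[209.2, 124.8, 265.1, 192.1] 0.55
poly [[230, 125], [263, 139], [242, 190], [209, 177], [225, 129]]
[230 125] z=top [0.5061 0.427 ] z=0 [0.5047 0.4318]
[263 139] z=top [0.5039 0.3904] z=0 [0.5023 0.3916]
[242 190] z=top [0.4447 0.3949] z=0 [0.4376 0.3966]
[209 177] z=top [0.4467 0.4329] z=0 [0.4397 0.4381]
[225 129] z=top [0.5005 0.4308] z=0 [0.4986 0.4359]
crop origin 194 109
[0.4599 0.3524 0.2194] [0.5209 0.3769 0.3488]
```

View pics/w9c.png

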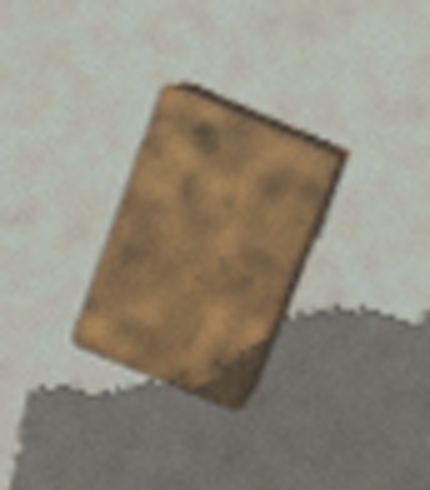

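Run:
```python
from h import *
w=eyes.get_image("wrist"); R=np.array(w["R"]); a=dict(w); a["t"]=-R@np.array([.5023,.2771,.26])
for p,q in (((79,53),(227,126.5)),((60,131),(209,177.4)),((113,151),(242,190))): print(*tri(a,p,w,q))
go(.4752,.4115,.13,-.075)
```

```text
[0.5037 0.425  0.0326] 0.0007541278714372229
[0.4474 0.4277 0.0358] 0.001133135211705122
[0.4447 0.3908 0.0308] 0.0012502945976302698
now [0.46   0.3509 0.2194] yaw 0.333 q6 1.77 | row [ 0.0685 -0.1047  0.1787] spin 0.0649 rows 2.1813869113765954 2.7204103267398625
```

Two views put the block top at 31–36 mm (given: 30), the face at about 60 x 38 mm, the centre at (0.475,0.410) and the long axis at −0.075 rad. Now positioning above it.

```bash
python3 -m creep '[[1,0.0675,-0.1025,0.05,0.065],[1,0.0675,-0.1025,0.1,0.065],[1,0.0675,-0.1025,0.18,0.065],[1,0.0675,-0.1025,0.18,0.065],[1,0.0675,-0.1025,0.18,0.065],[1,0.0675,-0.1025,0.18,0.065],[1,0.0675,-0.1025,0.18,0.065]]'
python3 blk.py block .03 w10; python3 -c "
from h import *
go(.475,.41,.018,-.075)"
```

```text
clock: 18.95
position: [0.4765, 0.4097, 0.1325]
ee_rot: [-0.001, 0.999, -0.039, 0.002]
contact_force: [-0.1, 0.5, -0.2]
width: 0.0854
gripper_force: 0.0
origin z0 [0.477  0.4132] 0.79
[249.5, 169.5, 302.1, 249.0] 0.82
poly [[298, 172], [300, 245], [256, 247], [253, 175]]
[298 172] z=top [0.5068 0.393 ] z=0 [0.5024 0.3915]
[300 245] z=top [0.4457 0.395 ] z=0 [0.4334 0.3939]
[256 247] z=top [0.4467 0.4318] z=0 [0.4345 0.4354]
[253 175] z=top [0.5071 0.4283] z=0 [0.5028 0.4314]
crop origin 234 154
[0.4756 0.4096 0.1316] [0.5409 0.4041 0.2615]
now [0.4756 0.4096 0.1316] yaw -0.077 q6 2.249 | row [-0.0018 -0.0003  0.2271] spin -0.0004 rows 2.271489084720635 0.016463581329968308
```

```bash
python3 -m creep '[[1,0.002,-0.003,0.09,-0.004],[1,0.002,-0.003,0.17,-0.004],[1,0.002,-0.003,0.226,-0.004],[1,0.002,-0.003,0.226,-0.004],[1,0.002,-0.003,0.226,-0.004],[0.2,0.002,-0.003,0.226,-0.004],[0.2,0.002,-0.003,0.226,-0.004],[0.2,0.002,-0.003,0.226,-0.004],[0.2,0.002,-0.003,0.226,-0.004],[0.2,0.002,-0.003,0.226,-0.004]]' 40
python3 -m creep '[[0.2,0,0,0,0],[0.2,0,0,0,0],[0.2,0,0,-0.06,0],[0.2,0,0,-0.16,0],[0.2,0,0,-0.24,0],[0.2,0,0,-0.3,0],[0.2,0,0,-0.3,0],[0.2,0,0,-0.3,0]]'; python3 -c "
from h import *
go(.5412,-.0556,.17,-.196)"
```

```text
clock: 20.1
position: [0.477, 0.4115, 0.0186]
ee_rot: [-0.001, 1.0, -0.026, 0.001]
contact_force: [-1.6, -0.7, 6.2]
width: 0.0392
gripper_force: 42.5
clock: 20.9
position: [0.476, 0.4108, 0.1675]
ee_rot: [-0.0, 1.0, -0.026, 0.0]
contact_force: [0.8, 0.4, -0.6]
width: 0.0393
gripper_force: 41.7
now [0.476  0.4108 0.1675] yaw -0.052 q6 2.225 | row [ 0.1791  0.9247 -0.0053] spin 0.0229 rows 9.418529930542483 0.9576293878339132
```

```bash
python3 -m creep '[[0.2,0.179,0.925,0,0.023],[0.2,0.179,0.925,0,0.023],[0.2,0.179,0.925,0,0.023],[0.2,0.179,0.925,0,0.023],[0.2,0.179,0.925,0,0.023],[0.2,0.179,0.925,0,0.023],[0.2,0.179,0.925,0,0.023],[0.2,0.179,0.925,0,0.023],[0.2,0.179,0.925,0,0.023],[0.2,0.179,0.925,0,0.023]]'
python3 -m creep '[[0.2,0,0,0,0],[0.2,0,0,0,0]]'
python3 -c "
from h import *
go(.5412,-.0556,.034,-.196)"
```

```text
clock: 21.9
position: [0.5404, -0.0597, 0.1648]
ee_rot: [0.001, 0.995, -0.1, -0.002]
contact_force: [0.2, 0.1, -0.9]
width: 0.0392
gripper_force: 41.6
clock: 22.1
position: [0.5399, -0.0555, 0.1652]
ee_rot: [-0.001, 0.995, -0.099, -0.002]
contact_force: [-0.1, 0.3, -1.2]
width: 0.0398
gripper_force: 41.6
now [ 0.5399 -0.0555  0.1652] yaw -0.199 q6 1.538 | row [ 0.0037 -0.      0.2623] spin -0.0004 rows 2.623428972988366 0.016730505495727646
```

```bash
python3 -m creep '[[0.2,0.003,0,0.09,0],[0.2,0.003,0,0.17,0],[0.2,0.003,0,0.23,0],[0.2,0.003,0,0.258,0],[0.2,0.003,0,0.263,0],[0.2,0.003,0,0.263,0],[0.2,0.003,0,0.263,0]]'
```

```text
clock: 22.8
position: [0.5433, -0.0554, 0.0362]
ee_rot: [0.0, 0.995, -0.098, 0.001]
contact_force: [-0.4, 0.3, -0.4]
width: 0.0392
gripper_force: 41.7
```

```bash
python3 -m creep '[[0.2,0,0,0.003,0],[0.2,0,0,0.005,0],[0.2,0,0,0.005,0]]'
```

```text
clock: 23.1
position: [0.5429, -0.0561, 0.0334]
ee_rot: [0.0, 0.995, -0.098, 0.0]
contact_force: [-0.7, 0.5, -0.5]
width: 0.0394
gripper_force: 41.7
```

Now release, rise, and move back to the knife.

```bash
python3 -m creep '[[0.2,0,0,0.001,0],[0.55,0,0,0.001,0],[0.55,0,0,0.001,0],[0.55,0,0,0.001,0],[0.55,0,0,-0.06,0],[0.55,0,0,-0.16,0],[0.55,0,0,-0.26,0],[0.55,0,0,-0.34,0],[0.55,0,0,-0.34,0]]'
python3 -c "
from h import *
go(.44,-.25,.17,-.28)"
```

```text
clock: 24.0
position: [0.5465, -0.0568, 0.2095]
ee_rot: [0.001, 0.995, -0.098, 0.007]
contact_force: [1.2, -0.8, -0.3]
width: 0.0472
gripper_force: 0.0
now [ 0.5465 -0.0568  0.2095] yaw -0.197 q6 1.538 | row [-0.1343  0.4206  0.0774] spin 0.0132 rows 4.4822782679874145 0.5543668753590264
```

```bash
python3 -m creep '[[0.8,-0.14,0.42,0.08,0.013],[0.8,-0.14,0.42,0.08,0.013],[0.8,-0.14,0.42,0.08,0.013],[0.8,-0.14,0.42,0.08,0.013],[0.8,-0.14,0.42,0.08,0.013],[0.8,-0.14,0.42,0.08,0.013],[0.8,-0.14,0.42,0.08,0.013],[0.8,-0.14,0.42,0.08,0.013]]'
python3 blk.py knife .018 w11
python3 - <<'E'
from h import *
w=cv2.imread("pics/w11.png"); s=eyes.get_image("scene")
a=cv2.imread("pics/w11c.png"); a=cv2.resize(a,None,fx=500/a.shape[0],fy=500/a.shape[0])[:,:300]
b=cv2.resize(cv2.cvtColor(s["frame"][180:310,220:380],cv2.COLOR_RGB2BGR),(480,390)); b=np.vstack([b,np.zeros((110,480,3),np.uint8)])
cv2.imwrite("pics/k11.png",np.hstack([a,b])); print(a.shape)
E
```

```text
clock: 24.8
position: [0.4333, -0.2474, 0.1628]
ee_rot: [-0.0, 0.99, -0.139, -0.0]
contact_force: [-0.9, -0.8, -0.3]
width: 0.0683
gripper_force: 0.0
origin z0 [ 0.4271 -0.2532] 0.75
[274.8, 163.3, 300.0, 245.4] 0.75
poly [[295, 164], [300, 170], [300, 240], [279, 243], [275, 239], [274, 169], [279, 164]]
[295 164] z=top [ 0.4605 -0.27  ] z=0 [ 0.4582 -0.2703]
[300 170] z=top [ 0.4539 -0.273 ] z=0 [ 0.4512 -0.2735]
[300 240] z=top [ 0.3873 -0.2553] z=0 [ 0.3802 -0.2547]
[279 243] z=top [ 0.3899 -0.2346] z=0 [ 0.383  -0.2326]
[275 239] z=top [ 0.3951 -0.232 ] z=0 [ 0.3884 -0.2298]
[274 169] z=top [ 0.4614 -0.2502] z=0 [ 0.4591 -0.2492]
[279 164] z=top [ 0.4645 -0.2559] z=0 [ 0.4625 -0.2553]
crop origin 259 148
[ 0.4336 -0.2472  0.1631] [ 0.4959 -0.2656  0.2916]
(500, 250, 3)
```

View pics/k11.png

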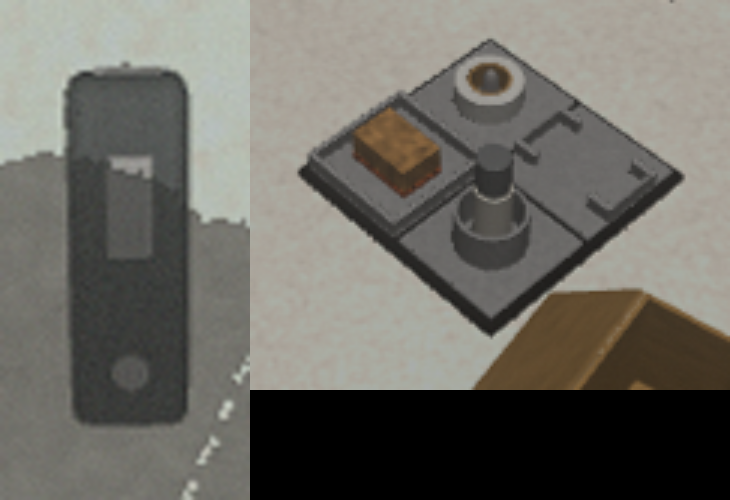

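Block sits flat in its bin, glue stick is in the cup, roll on the spindle. The knife measures about 77 x 26 mm, centred at (0.425,-0.253), axis −0.262. The slot's end walls confirm it runs along caddy x. Approaching the knife.

```bash
python3 -c "
from h import *
go(.425,-.253,.0165,-.262)"
```

```text
now [ 0.4336 -0.2474  0.1631] yaw -0.277 q6 1.19 | row [-0.0135  0.0155  0.2932] spin -0.0024 rows 2.9396591214866508 0.0994093001063002
```

```bash
python3 -m creep '[[0.8,-0.0135,0.0155,0.05,-0.002],[0.8,-0.0135,0.0155,0.14,-0.002],[0.8,-0.0135,0.0155,0.22,-0.002],[0.8,-0.0135,0.0155,0.27,-0.002],[0.8,-0.0135,0.0155,0.292,-0.002],[0.8,-0.0135,0.0155,0.292,-0.002],[0.8,-0.0135,0.0155,0.292,-0.002]]'
python3 -m creep '[[0.1,0,0,0,0],[0.1,0,0,0,0],[0.1,0,0,0,0],[0.1,0,0,0,0],[0.1,0,0,0,0],[0.1,0,0,0,0]]' 40
```

```text
clock: 25.7
position: [0.4253, -0.2543, 0.0179]
ee_rot: [0.001, 0.991, -0.132, 0.001]
contact_force: [0.6, -0.3, 0.9]
width: 0.0683
gripper_force: 0.0
clock: 26.3
position: [0.425, -0.2543, 0.0182]
ee_rot: [0.001, 0.991, -0.133, 0.001]
contact_force: [-0.3, 0.9, 6.4]
width: 0.025
gripper_force: 40.5
```

```bash
python3 -m creep '[[0.1,0,0,-0.06,0],[0.1,0,0,-0.16,0],[0.1,0,0,-0.26,0],[0.1,0,0,-0.34,0],[0.1,0,0,-0.34,0],[0.1,0,0,-0.34,0]]'
python3 -c "
from h import *
go(.6635,.0262,.19,-.196)"
```

```text
clock: 26.9
position: [0.4245, -0.254, 0.188]
ee_rot: [0.001, 0.991, -0.133, 0.001]
contact_force: [0.0, -0.3, -1.4]
width: 0.0246
gripper_force: 39.8
now [ 0.4245 -0.254   0.188 ] yaw -0.266 q6 1.157 | row [ 0.3139 -0.6663 -0.0039] spin -0.0112 rows 7.365551234690699 0.4676042642921291
```

```bash
python3 -m creep '[[0.1,0.314,-0.666,0,-0.011],[0.1,0.314,-0.666,0,-0.011],[0.1,0.314,-0.666,0,-0.011],[0.1,0.314,-0.666,0,-0.011],[0.1,0.314,-0.666,0,-0.011],[0.1,0.314,-0.666,0,-0.011],[0.1,0.314,-0.666,0,-0.011],[0.1,0.314,-0.666,0,-0.011],[0.1,0.314,-0.666,0,-0.011],[0.1,0.314,-0.666,0,-0.011]]'
python3 -c "
from h import *
w=eyes.get_image('wrist');save(w,'w12')
t=eyes.get_image('top'); 
c,s=np.cos(-.196),np.sin(-.196)
for v in((47,22),(47,-22),(-47,22),(-47,-22)):
    X=np.array([.6635+(c*v[0]-s*v[1])/1000,.0262+(s*v[0]+c*v[1])/1000,.028]); cv2.circle(w['frame'],tuple(int(round(k)) for k in proj(w,X)),2,(255,0,0),-1)
save(w,'w12'); go(.6635,.0262,.033,-.196)"
```

```text
clock: 27.9
position: [0.6618, 0.0256, 0.1849]
ee_rot: [0.001, 0.995, -0.098, -0.002]
contact_force: [-1.0, -0.9, -1.2]
width: 0.0249
gripper_force: 39.8
now [0.6618 0.0247 0.1861] yaw -0.198 q6 1.702 | row [ 0.0035 -0.0039  0.3062] spin -0.0004 rows 3.0622067589357354 0.015552663446425785
```

View pics/w12.png

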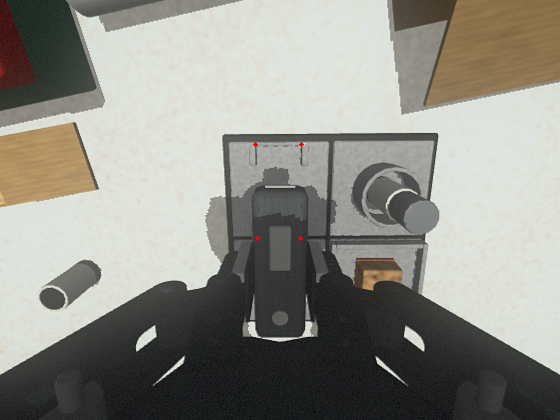

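The red predicted slot corners lie on the slot's far-end walls, (255,145)–(302,145). The knife is aligned and centred, so I'll lower it.

```bash
python3 -m creep '[[0.1,0.0035,-0.003,0.08,0],[0.1,0.0035,-0.003,0.16,0],[0.1,0.0035,-0.003,0.22,0],[0.1,0.0035,-0.003,0.26,0],[0.1,0.0035,-0.003,0.29,0],[0.1,0.0035,-0.003,0.303,0],[0.1,0.0035,-0.003,0.303,0],[0.1,0.0035,-0.003,0.303,0]]'
```

```text
clock: 28.8
position: [0.6657, 0.0265, 0.0365]
ee_rot: [0.0, 0.995, -0.099, 0.001]
contact_force: [0.3, -0.2, -0.6]
width: 0.0255
gripper_force: 39.8
```

```bash
python3 -m creep '[[0.1,-0.003,0,0.003,0],[0.1,-0.003,0,0.006,0],[0.1,-0.003,0,0.006,0]]'
```

```text
clock: 29.1
position: [0.6639, 0.0277, 0.0329]
ee_rot: [0.0, 0.995, -0.098, 0.0]
contact_force: [0.9, 0.1, -1.8]
width: 0.025
gripper_force: 39.8
```

```bash
python3 -m creep '[[0.1,0,0,0.001,0],[0.45,0,0,0.001,0],[0.45,0,0,0.001,0],[0.45,0,0,0.001,0],[0.45,0,0,-0.05,0],[0.45,0,0,-0.15,0],[0.45,0,0,-0.25,0],[0.45,0,0,-0.34,0],[0.45,0,0,-0.34,0]]'
python3 -m creep '[[0.45,-0.4,0.1,0,0],[0.45,-0.4,0.1,0,0],[0.45,-0.4,0.1,0,0],[0.45,-0.4,0.1,0,0],[0.45,-0.4,0.1,0,0],[0.45,-0.4,0.1,0,0]]'
python3 -c "
from h import *
w=eyes.get_image('wrist')['frame'][:230,120:470];s=eyes.get_image('scene')['frame'][180:310,220:380]
cv2.imwrite('pics/f13.png',cv2.cvtColor(np.hstack([cv2.resize(w,(420,276)),cv2.resize(s,(340,276))]),cv2.COLOR_RGB2BGR))"
```

```text
clock: 30.0
position: [0.6681, 0.0274, 0.2109]
ee_rot: [-0.0, 0.995, -0.098, 0.008]
contact_force: [0.6, 0.5, 0.6]
width: 0.0383
gripper_force: 0.0
clock: 30.6
position: [0.4565, 0.0178, 0.2025]
ee_rot: [0.0, 0.995, -0.098, 0.0]
contact_force: [0.3, -0.3, 0.0]
width: 0.0382
gripper_force: 0.0
```

View pics/f13.png

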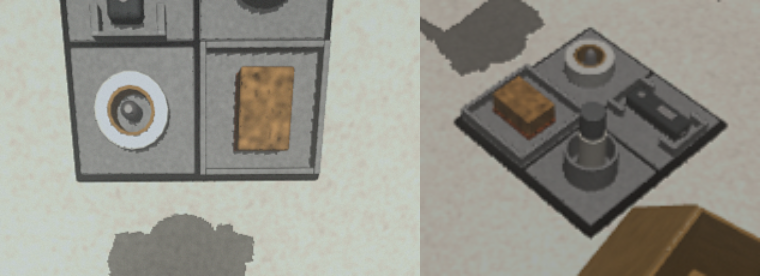

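All four items sit in their modules: knife flat in the slot, block flat in the bin, glue upright in the cup and roll on the spindle. The gripper is clear of everything, so I'm handing in.

```bash
python3 -c "
from rig import manip
print(manip.sign_off())"
```

```text
the job is handed in; nothing more can be done
None
```

The kit is packed in the order asked and handed in at about 31 s on the robot's clock: roll on the spindle, glue stick in the cup, block in the bin and knife in the slot; the two look-alikes were not touched.

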